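# Hook the control module into the terminal's bay and latch it

## Task

Fit the green control module into the bay of the dark terminal housing: hold it tilted and hook its gold contact edge under the teal lip, then lower the opposite edge gently, without letting it fall, until the module lies flat on its seat. Then slide the orange latch fully home over the module's free edge and let go, leaving the screwdriver, mug, mouse and phone where they are.

Things in the scene. Friction and masses are not known exactly. Their poses are not given: they have to be found in the camera images.
- module: green circuit module, a stiff plate 120 (x) x 90 (y) x 5 mm, about 0.2 kg, lying flat on a blue mat 2 mm thick. Origin at the centre of its underside, z up. On its middle stands a grey aluminium heat sink 22 (x) x 60 (y) mm, up to z = 39 mm: grip it across its 22 mm. The edge at its -x end has a strip of gold contacts on top. Other chips are under 4 mm high
- gold_edge (a point): middle of the lower edge of the module's gold contact end, 60 mm from the module's origin along its -x
- housing: dark grey terminal housing fixed to the desk, 193 x 120 mm, 37 mm high without the latch. Origin on the desk under the centre of its open bay, z up; x points from the lip (-x end, the side nearer the robot within about 20 degrees) to the latch (+x end). Bay: x -62.5 to 62.5, y -49 to 49 mm, walls up to z = 32 mm, so a seated module has 5 mm play in x, 4 mm to each side in y
- lip_tip (a point): middle of the lower edge of the teal lip's tip: x = -50.5, y = 0, z = 31 mm in the housing's frame. The lip overhangs the bay's -x end by 12 mm over its whole width, top at z = 36 mm. The module's plate goes under it tilted 10 to 18 degrees, gold edge low; from the lip's tip to the far wall is only 113 mm, so the module cannot be set in flat
- seat (a point): the height of the seat, at the bay's centre: x = 0, y = 0, z = 20 mm in the housing's frame. The seat is two ledges 10 mm wide along the bay's y sides; its top is 11 mm below the lip's underside
- latch (a joint): orange slide latch at the housing's +x end; 0 to 0.026 m: 0 = drawn back clear of the bay, 0.026 = fully home, its plate reaching 16.5 mm in over the bay (plate underside at z = 27 mm, 2 mm above a seated module). It moves along the housing's -x (towards the lip), stays where left, and needs 2 to 3 N. It starts drawn back (0 to 0.006)
- latch_knob (a point): centre of the latch's upright orange grip block, 18 (x) x 26 (y) x 28 mm high, its top 60 mm above the desk; with the latch at 0 it is at x = 94, y = 0, z = 46 mm in the housing's frame. A plate 44 x 32 x 5 mm lies under the block
- screwdriver: screwdriver, 170 mm long, lying on the mat beside the module; origin under its middle; a bystander, not to be disturbed
- mug: white mug, 80 mm across, 92 mm tall, between and beyond the housing and the mat; origin at its foot; a bystander, not to be disturbed
- mouse: black computer mouse, 100 x 60 x 22 mm, on the left; a bystander, not to be disturbed
- phone: black phone, 150 x 72 x 9 mm, lying on the right; a bystander, not to be disturbed
There are look-alikes about, which are no part of the job. Of the things that look like the module, the largest one is meant.

How it is judged:
On the way, in this order (a step that is already met when the one before it is completed fails the run):
1. the gold edge is at least 4 mm under the lip while the module is still tilted (over 4 degrees) (x of gold_edge in the frame of housing below -0.0545 m and z of gold_edge in the frame of housing between 0.012 and 0.0285 m and angle between module's own z axis and vertical above 0.07 rad), for 0.05 s.
2. the module lies flat on its seat, gold edge under the lip (x of gold_edge in the frame of housing below -0.0545 m and z of gold_edge in the frame of housing between 0.012 and 0.0285 m and z of module in the frame of housing below 0.0225 m and angle between module's own z axis and vertical below 0.035 rad and angle between the x axis of module and the x axis of housing, either way round below 0.12 rad), for 0.2 s.
At the end, for the whole second after the job is handed in: the module lies flat in the bay at rest (within 2 degrees, its underside within 2.5 mm of the seat), in line with the bay (7 degrees), its gold edge at least 4 mm under the lip, and the latch is within 3.5 mm of fully home (all of step 2 and value of joint latch above 0.0225 m and linear speed of module below 0.01 m/s); the robot touches nothing.
It fails at once if the module's raised edge is let fall in the bay (it turns faster than 4 rad/s) (horizontal distance between module and housing below 0.04 m and angular speed of module above 4 rad/s).
It fails at once if the screwdriver, mug, mouse or phone is shifted by more than 30 mm (distance of any of screwdriver, mug, mouse, phone from where it was at the start of the episode above 0.03 m).
It also fails if it takes over 53 s, if anything falls off the work surface, if the arm or the gripper's body presses on something with over 40 N, if the wrist force passes 120 N, or if a joint passes its speed limit or range.

## Robot

A 7-joint arm with a two-finger parallel gripper is mounted at the origin on the work surface. World frame = base frame: x ahead of the robot, y to its left, z up, the work surface at z = 0. Lengths are in m, angles in rad, forces in N, time in s.
With the tool pointing down it reaches from about 0.4 to 0.925 m from the base axis. Payload 5.6 kg.
Tool frame: the origin (TCP) lies at the very end of the fingers, on their centre line; the grasp point (between the pads) lies r.pinch_z behind it (r.pinch_z is the distance from the TCP to the grasp point, in m); z points along the fingers, y is the direction in which the jaws open and shut (so a half turn about z gives the same grasp; the last joint's range is limited). The gripper opens to 85 mm and grips with 20 to 120 N. Pads are 22 mm wide; open, the fingers measure 114 mm over their backs; the gripper's body (76 mm by 85 mm) begins 54 mm behind the grasp point. The pads swing forward as they close: fully open they stand 13 mm farther back than shut.
Start: joints at [1.301, 0.468, -0.012, 1.603, 0.006, 1.071, -0.056], TCP at [0.146, -0.633, 0.231] pointing down, gripper open.
Joint ranges: [-2.53, 2.53], [-0.31, 2.02], [-1.57, 1.55], [0.28, 2.44], [-1.29, 4.43], [0.15, 1.84], [-2.92, 2.92]. Speed limits (rad/s): [2.57, 2.57, 3.14, 3.14, 3.14, 3.14, 3.14].

## Interface

Orientations are given as [roll, pitch, yaw] about the fixed x, y, z axes, in that order (R = Rz(yaw) Ry(pitch) Rx(roll)).
In Python, from rig import r gives the robot as it stands. The module is installed in compiled form; this text tells all that it offers.
- The arm moves only by the shell command python3 -m pendant 'ROWS' [FORCE]. ROWS is JSON, one flat list of numbers, 7 for each row, row after row: the opening, from -1 (shut) to 1 (fully open), then the shift along the tool's x, y, z in units of 25 mm (1.0 is 25 mm), then the turn, a rotation vector about the tool's x, y, z in rad. A call has 1 to 20 rows; each row is the pose to reach, as a shift and turn from the pose measured when the call began, along the tool's axes at that moment; what a row does not reach only later rows make up. A row lasts 1/12 s, in which the tool goes at most 41.7 mm and 7.16 degrees, less where a joint would pass 70% of its speed; a pose out of reach is approached as far as the arm can. A call with a gripper value outside its range is refused whole. The fingers move at their own pace and stop on an object; FORCE is the grip in N (left out, the last holds). Time passes only in rows, so rows that repeat a pose let the fingers close. It gives the time, the measured TCP pose, the force and the opening at its end, in the units of the state.
- r.get_state(): the state, without advancing time (a new reading comes with each control period).
- r.grab_frame(name): name is "scene" or "top" or "wrist"; returns a dict with "frame" (420x560x3 uint8, red, green, blue), "intrinsics" (3x3 intrinsics, pixels), "rvec" (rotation vector, rad) and "tvec" (3), from world to camera coordinates, as OpenCV has them; the wrist camera has in their place "tool_from_camera" (4x4, takes a point from camera to tool coordinates, whose origin is the TCP and whose axes are the flange's). Camera axes: x right, y down, z forward; pixel columns grow to the right and rows downward; lengths in m; the calibration is good to about 2 mm. A picture is of the moment at which its call begins: read the wrist's pose just before it. There is no depth.
- r.close_job(): hands the job in, once; it reports no verdict.
Trained networks look in the newest picture that a camera, given by its name, has taken for a name from the list of things; names that differ only in an ending like _2 or _b are one class to them, and where a whole thing is asked for, a point or a joint stands for the part that bears it (a point fixed in the world has none). Each returns a list of dicts, best first, with "confidence" (0 to 1); they miss things now and then, are a little off and sometimes report something else, mostly with a low value. They report only what shows in the picture. A call takes as long as a camera call. They do not tell look-alikes from the thing itself.
- r.search_frame(label, camera): "position" ([x, y, z] in m, in the coordinates of the camera as it stood for that picture, good to about 4 mm: the middle of the surface that is visible of it).
- r.masks_of(label, camera): "mask" (420x560 bool, what is visible of it).
- r.mark_of(label, camera): "position" ([x, y, z] in m, in the coordinates of the camera as it stood for that picture, good to about 4 mm: a listed point, or the origin of a listed thing).
The state is a dict: "t": time; "joint_positions": joint angles; "joint_vel": joint speeds; "tau": joint torques, N m; "tool_pos": TCP position; "eef_rot": TCP orientation; "ft_force": force on the tool from outside, world axes, zero at the start; "wrist_torque": the same for the moment, N m; "gripper_width": finger opening in m.
Only numpy, scipy, OpenCV 4.12 (cv2) and the standard library are available. Lean on these libraries where they do the work, as an engineer would, in place of code of your own. Each camera call takes 0.05 s, during which the arm holds its last target.

## Working session

There is one attempt and no reset: what is moved stays moved. The work goes in short steps, Python scripts to look and compute and a shell command to move; the robot and the scene stay as the last step left them, time stands still between calls to the robot, and variables do not carry over. Pictures are saved under pics/ and viewed, and the job is handed in when it is done.

```bash
mkdir -p pics; cat > h.py <<'E'
from rig import r
import numpy as np, cv2
from scipy.spatial.transform import Rotation as R
def snap(n,f=None):
    s=r.get_state(); d=r.grab_frame(n)
    if f: cv2.imwrite('pics/'+f,d['frame'][:,:,::-1])
    return s,d
def w2c(s,d,n):
    # returns Rcw, tcw  : world = Rcw@cam + t
    if n=='wrist':
        T=np.array(d['tool_from_camera']); Rt=R.from_euler('xyz',s['eef_rot']).as_matrix()
        return Rt@T[:3,:3], Rt@T[:3,3]+np.array(s['tool_pos'])
    A=cv2.Rodrigues(np.array(d['rvec'],float))[0]; return A.T, -A.T@np.array(d['tvec']).ravel()
def ray(u,v,d,Rc,tc,z):
    K=np.array(d['intrinsics']); q=Rc@np.linalg.solve(K,[u,v,1.0]); return tc+q*(z-tc[2])/q[2]
def proj(p,d,Rc,tc):
    c=Rc.T@(np.array(p)-tc); u=np.array(d['intrinsics'])@c; return u[:2]/u[2]
E
python3 - <<'E'
from h import *
s,_=snap('scene','s0.png');print(s, r.pinch_z)
for n in ('scene','top'):
    s,d=snap(n,n+'1.png');Rc,tc=w2c(s,d,n)
    print(n,'cam',tc.round(3))
    for l in ['module','gold_edge','housing','lip_tip','seat','latch_knob','screwdriver','mug','mouse','phone']:
        for k in r.mark_of(l,n): print(l,round(k['confidence'],2),(Rc@np.array(k['position'])+tc).round(4))
s,d=snap('wrist','w1.png')
E
```

```text
{'t': 0.0, 'joint_positions': array([ 1.30100404,  0.46838862, -0.0116187 ,  1.60359856,  0.005995  ,
        1.07141118, -0.05628989]), 'joint_vel': array([-1.14003771e-03,  1.32147776e-03, -8.75189286e-04,  3.41340124e-06,
       -5.43982264e-04,  6.68515343e-04,  9.29588750e-05]), 'tau': array([-4.28306903e-04, -5.32385087e+01,  2.15738296e-02, -2.51306337e+01,
        1.14575299e-02,  7.88146601e-03, -1.70786222e-05]), 'tool_pos': array([ 0.14597553, -0.63283326,  0.23034128]), 'eef_rot': array([-3.13982519e+00,  1.12232522e-04,  2.26750175e-01]), 'ft_force': array([-0.37879837, -1.16726399, -0.28711621]), 'wrist_torque': array([ 0.01512073,  0.01282157, -0.02191669]), 'gripper_width': 0.08511007587066918} 0.0187
scene cam [ 1.511 -0.756  1.081]
module 0.83 [5.303e-01 1.671e-01 5.000e-04]
module 0.71 [ 0.3131  0.1585 -0.0026]
module 0.62 [ 0.5352  0.3478 -0.0082]
gold_edge 0.7 [ 0.5038  0.3358 -0.0075]
gold_edge 0.66 [ 0.271   0.1606 -0.0012]
housing 0.74 [ 0.5545 -0.1701 -0.003 ]
housing 0.69 [ 0.6363 -0.1985  0.0398]
lip_tip 0.83 [ 0.5072 -0.1569  0.024 ]
seat 0.94 [ 0.5603 -0.
[... 238 characters left out ...]
244  0.4617 -0.0024]
phone 0.82 [ 6.33e-01 -4.71e-01 -6.00e-04]
top cam [ 0.343 -0.007  1.152]
module 0.89 [0.5436 0.3492 0.0012]
module 0.75 [0.5301 0.1743 0.0006]
module 0.58 [ 0.3156  0.1586 -0.0015]
gold_edge 0.9 [ 0.2707  0.1615 -0.0019]
gold_edge 0.65 [ 0.4705  0.1872 -0.0034]
gold_edge 0.41 [ 7.622e-01 -7.200e-03 -2.000e-04]
housing 0.89 [ 0.5593 -0.1696 -0.001 ]
lip_tip 0.73 [ 0.5071 -0.1505  0.0295]
seat 0.8 [ 0.5583 -0.1709  0.019 ]
latch_knob 0.61 [ 0.6345 -0.199   0.0409]
screwdriver 0.85 [ 4.806e-01  6.510e-02 -3.000e-04]
mug 0.73 [ 7.629e-01 -7.900e-03 -1.000e-04]
mouse 0.9 [6.236e-01 4.622e-01 2.000e-04]
phone 0.94 [ 0.6325 -0.4655  0.    ]
phone 0.25 [ 0.554  -0.1711 -0.0026]
```

View pics/top1.png

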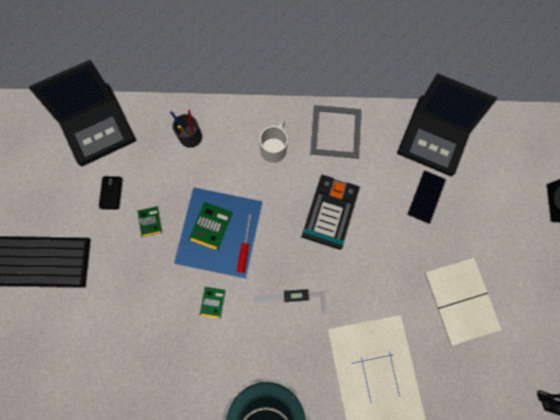

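View pics/scene1.png

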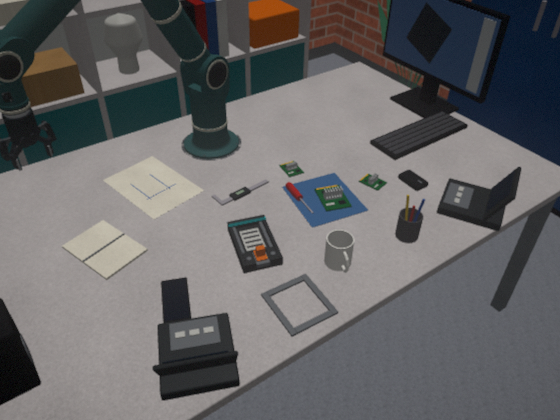

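View pics/w1.png

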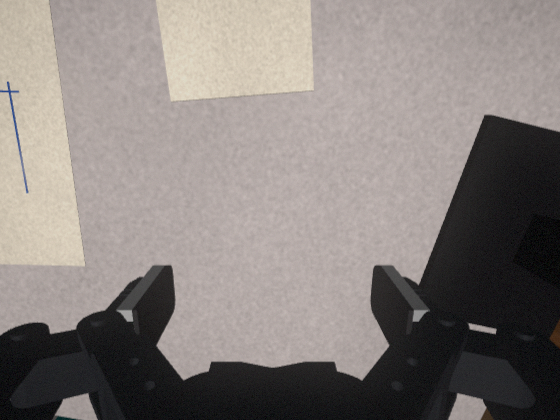

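The top view shows the module on the blue mat at about px (211,226), with its gold edge at the lower side around (205,245). The housing is at (330,210) with the teal lip at the bottom (323,242) and the latch at (337,188). The smaller boards at (150,221) and (212,302) are look-alikes. I'll look at the housing with the wrist camera on the way.

```bash
cat >> h.py <<'E'
def go(p,Rt,s=None):
    s=s or r.get_state(); R0=R.from_euler('xyz',s['eef_rot'])
    sh=R0.inv().apply(np.array(p)-s['tool_pos'])/0.025; rv=(R0.inv()*Rt).as_rotvec()
    print('shift',sh.round(3),'turn',rv.round(4))
def down(yaw,tilt=0):  # yaw of tool x; tilt: +x(module) end up, about tool x
    return R.from_euler('z',yaw)*R.from_euler('x',np.pi)*R.from_euler('x',tilt)
E
python3 - <<'E'
from h import *
go([0.50,-0.17,0.27],down(np.radians(70)))
print(down(np.radians(70),0.2).apply([0,0,1]))
E
```

```text
shift [ 17.959 -14.877  -1.55 ] turn [-0.      0.     -0.9949]
[-0.1866881   0.06794891 -0.98006658]
```

```bash
python3 -m pendant '[1,18,-14.9,-1.55,0,0,-0.995, 1,18,-14.9,-1.55,0,0,-0.995, 1,18,-14.9,-1.55,0,0,-0.995, 1,18,-14.9,-1.55,0,0,-0.995, 1,18,-14.9,-1.55,0,0,-0.995, 1,18,-14.9,-1.55,0,0,-0.995, 1,18,-14.9,-1.55,0,0,-0.995, 1,18,-14.9,-1.55,0,0,-0.995, 1,18,-14.9,-1.55,0,0,-0.995, 1,18,-14.9,-1.55,0,0,-0.995, 1,18,-14.9,-1.55,0,0,-0.995, 1,18,-14.9,-1.55,0,0,-0.995, 1,18,-14.9,-1.55,0,0,-0.995, 1,18,-14.9,-1.55,0,0,-0.995, 1,18,-14.9,-1.55,0,0,-0.995, 1,18,-14.9,-1.55,0,0,-0.995, 1,18,-14.9,-1.55,0,0,-0.995, 1,18,-14.9,-1.55,0,0,-0.995]'
python3 - <<'E'
from h import *
s,d=snap('wrist','w2.png');Rc,tc=w2c(s,d,'wrist')
print(s['tool_pos'],s['eef_rot'],tc)
for l in ['housing','lip_tip','seat','latch_knob']:
    for k in r.mark_of(l,'wrist'): print(l,round(k['confidence'],2),(Rc@np.array(k['position'])+tc).round(4))
E
```

```text
t: 2.7
tool_pos: [0.5, -0.1708, 0.2698]
eef_rot: [-3.141, 0.001, 1.219]
ft_force: [-0.6, -0.5, -0.0]
gripper_width: 0.0854
[ 0.49997671 -0.1708419   0.26978703] [-3.14102469e+00  9.74041962e-04  1.21931065e+00] [ 0.52226115 -0.10606491  0.41192026]
housing 0.7 [ 0.5522 -0.1686  0.0007]
lip_tip 0.56 [ 0.5062 -0.1506  0.0293]
seat 0.84 [ 0.5598 -0.1682  0.0199]
latch_knob 0.6 [ 0.6376 -0.199   0.0504]
```

View pics/w2.png

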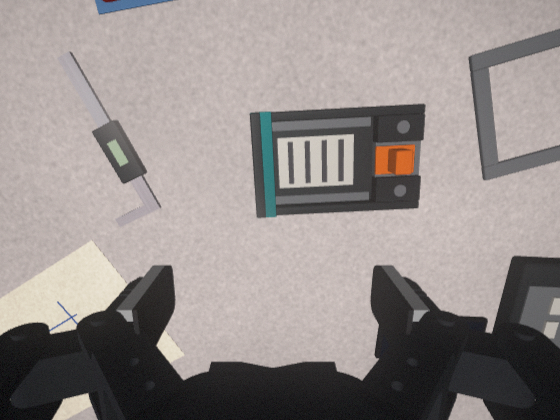

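```bash
python3 - <<'E'
import cv2
i=cv2.imread('pics/w2.png')[90:230,230:440]
cv2.imwrite('pics/w2c.png',cv2.resize(i,None,fx=3.8,fy=3.8,interpolation=cv2.INTER_CUBIC))
E
```

```text
(no output)
```

View pics/w2c.png

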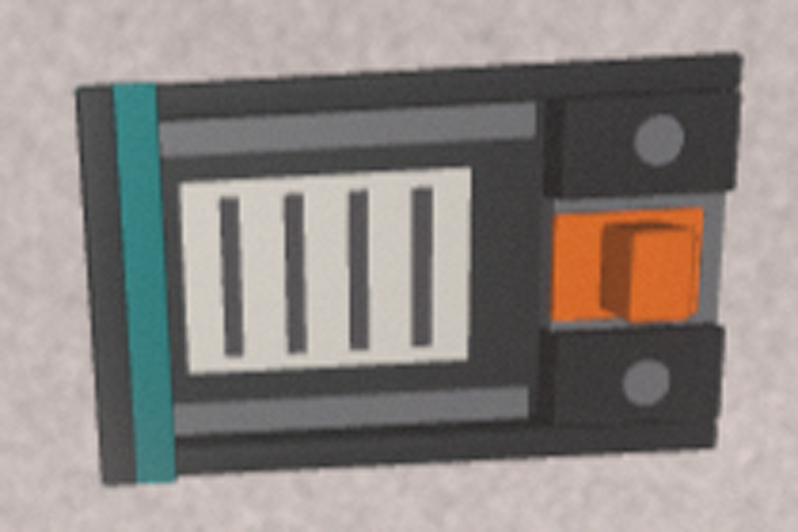

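```bash
python3 - <<'E'
from h import *
s,d=snap('wrist');Rc,tc=w2c(s,d,'wrist')
f=lambda u,v,z: ray(230+(u+.5)/3.8-.5,90+(v+.5)/3.8-.5,d,Rc,tc,z)
P={'tipT':(157,84,.036),'tipB':(176,482,.036),'bkT':(113,84,.036),'bkB':(137,482,.036),'LT':(78,88,.032),'LB':(103,486,.032),'RT':(741,55,.032),'RB':(717,446,.032),'ledT':(535,137,.02),'ledB':(528,387,.02),'kTL':(632,227,.06),'kBL':(630,321,.06),'kTR':(697,224,.06),'kBR':(690,320,.06),'plTL':(555,212,.032),'plBL':(553,320,.032)}
W={k:f(*v) for k,v in P.items()}
for k in W: print(k,W[k].round(4))
a=W['tipT'];b=W['tipB'];print(np.linalg.norm(a-b)); ang=np.arctan2(*(a-b)[1::-1])-np.pi/2;print('yaw lip',np.degrees(ang))
for u,v in (('LT','RT'),('LB','RB')): q=W[v]-W[u];print('side',np.linalg.norm(q),np.degrees(np.arctan2(q[1],q[0])))
for yaw in (np.radians(-19.5),):
    x=np.array([np.cos(yaw),np.sin(yaw),0]);m=(a+b)/2
    o=m+.0505*x;o[2]=0;print('origin',o)
    y=np.array([-x[1],x[0],0])
    for k in W: print(k,((W[k]-o)@x*1e3).round(1),((W[k]-o)@y*1e3).round(1))
E
```

```text
tipT [ 0.5245 -0.0968  0.036 ]
tipB [ 0.4889 -0.2101  0.036 ]
bkT [ 0.5127 -0.0925  0.036 ]
bkB [ 0.4775 -0.2059  0.036 ]
LT [ 0.5027 -0.0899  0.032 ]
LB [ 0.4665 -0.2045  0.032 ]
RT [ 0.6848 -0.1473  0.032 ]
RB [ 0.6511 -0.2587  0.032 ]
ledT [ 0.6262 -0.1502  0.02  ]
ledB [ 0.6033 -0.2237  0.02  ]
kTL [ 0.6342 -0.1781  0.06  ]
kBL [ 0.6272 -0.2033  0.06  ]
kTR [ 0.6513 -0.1835  0.06  ]
kBR [ 0.6431 -0.2089  0.06  ]
plTL [ 0.6228 -0.1717  0.032 ]
plBL [ 0.6136 -0.2027  0.032 ]
0.11870685451517148
yaw lip -17.431358795442144
side 0.19095043366968611 -17.495151901390425
side 0.19238451222923245 -16.35561480769497
origin [ 0.55428654 -0.17031888  0.        ]
tipT -52.6 59.3
tipB -48.4 -59.3
bkT -65.2 59.5
bkB -60.5 -59.2
LT -75.5 58.6
LB -71.3 -61.5
RT 115.3 65.3
RB 120.8 -50.9
ledT 61.1 43.0
ledB 64.0 -34.0
kTL 78.0 19.4
kBL 79.7 -6.7
kTR 95.8 19.9
kBR 96.6 -6.7
plTL 65.0 21.6
plBL 66.7 -10.7
```

```bash
python3 - <<'E'
from h import *
go([0.515,0.115,0.22],down(np.radians(75)))
E
```

```text
shift [10.909 -3.372  1.999] turn [ 0.      0.0002 -0.0889]
```

```bash
python3 -m pendant '[1,10.9,-3.37,2,0,0,-0.089, 1,10.9,-3.37,2,0,0,-0.089, 1,10.9,-3.37,2,0,0,-0.089, 1,10.9,-3.37,2,0,0,-0.089, 1,10.9,-3.37,2,0,0,-0.089, 1,10.9,-3.37,2,0,0,-0.089, 1,10.9,-3.37,2,0,0,-0.089, 1,10.9,-3.37,2,0,0,-0.089, 1,10.9,-3.37,2,0,0,-0.089, 1,10.9,-3.37,2,0,0,-0.089]'
python3 - <<'E'
from h import *
s,d=snap('wrist','w3.png');Rc,tc=w2c(s,d,'wrist')
print(s['tool_pos'],s['eef_rot'],tc)
for l in ['module','gold_edge','screwdriver']:
    for k in r.mark_of(l,'wrist'): print(l,round(k['confidence'],2),(Rc@np.array(k['position'])+tc).round(4))
E
```

```text
t: 3.83
tool_pos: [0.515, 0.1142, 0.2198]
eef_rot: [-3.141, 0.001, 1.309]
ft_force: [0.0, -1.1, -0.0]
gripper_width: 0.0855
[0.51500808 0.11416941 0.21983329] [-3.14141734e+00  9.21499775e-04  1.30903005e+00] [0.53139054 0.1808122  0.3619702 ]
module 0.79 [0.5318 0.169  0.0013]
module 0.65 [0.3139 0.1561 0.0015]
gold_edge 0.69 [ 0.2741  0.1626 -0.0021]
screwdriver 0.8 [ 0.4851  0.0694 -0.0016]
```

View pics/w3.png

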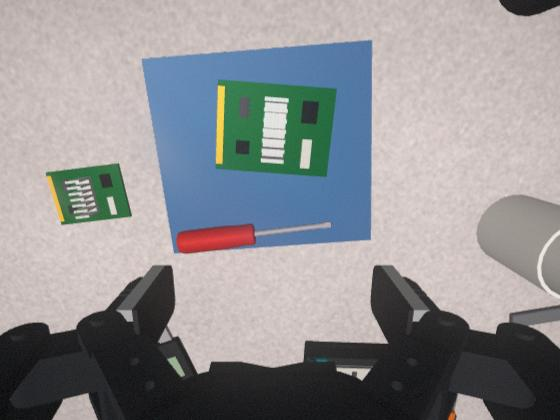

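```bash
python3 - <<'E'
from h import *
s,d=snap('wrist','w3.png');Rc,tc=w2c(s,d,'wrist')
m=[k['mask'] for k in r.masks_of('module','wrist')]
for k in m: print(k.sum(),np.argwhere(k).mean(0)[::-1])
m=max(m,key=lambda a:a.sum()).astype(np.uint8)
m=cv2.morphologyEx(m,cv2.MORPH_CLOSE,np.ones((9,9)))
h=cv2.convexHull(np.argwhere(m)[:,::-1].astype(np.int32))
W=np.array([ray(u,v,d,Rc,tc,.007)[:2] for u,v in h[:,0]])
rc=cv2.minAreaRect((W*1000).astype(np.float32));print('hull rect',rc)
C=[(219,80),(336,89),(326,177),(216,168)]
Q=np.array([ray(u,v,d,Rc,tc,.007) for u,v in C]);print(Q.round(4),Q.mean(0))
for a,b in((0,1),(1,2),(2,3),(3,0)):
    q=Q[b]-Q[a];print(np.linalg.norm(q).round(4),np.degrees(np.arctan2(q[1],q[0])))
i=cv2.imread('pics/w3.png')[60:200,200:360]
cv2.imwrite('pics/w3c.png',cv2.resize(i,None,fx=4,fy=4,interpolation=cv2.INTER_CUBIC))
E
```

```text
10352 [273.02801391 126.11427743]
3968 [ 88.56073589 192.89037298]
hull rect ((530.9534912109375, 171.26876831054688), (91.30592346191406, 120.64649963378906), 71.33219146728516)
[[0.4909 0.2308 0.007 ]
 [0.6022 0.1917 0.007 ]
 [0.5726 0.107  0.007 ]
 [0.4609 0.1476 0.007 ]] [0.53164772 0.16927046 0.007     ]
0.1179 -19.37960351392896
0.0897 -109.21469693227515
0.1189 160.02111186321108
0.0884 70.1542002871464
```

View pics/w3c.png

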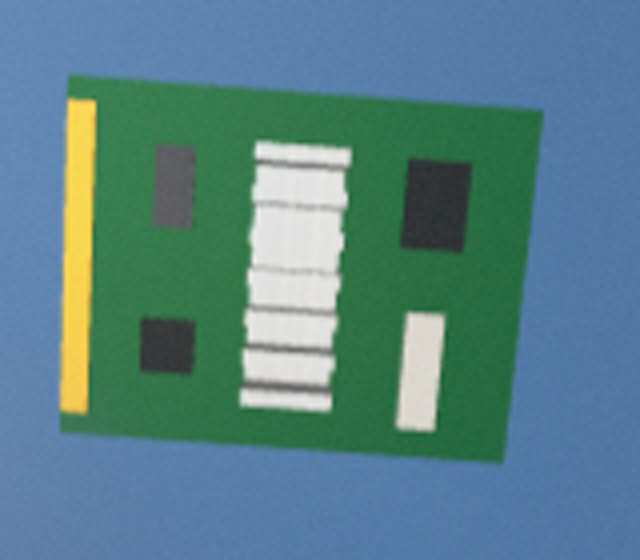

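```bash
python3 - <<'E'
from h import *
Y=down(np.radians(70.9))
go([.5313,.1705,.08],Y); go([.5313,.1705,.015],Y)
E
```

```text
shift [2.37  0.023 5.606] turn [0.0005 0.0004 0.0695]
shift [2.371 0.022 8.206] turn [0.0005 0.0004 0.0695]
```

```bash
python3 -m pendant '[1,2.37,0.02,4,0,0,0.07, 1,2.37,0.02,5.6,0,0,0.07, 1,2.37,0.02,5.6,0,0,0.07, 1,2.37,0.02,5.6,0,0,0.07, 1,2.37,0.02,5.6,0,0,0.07, 1,2.37,0.02,5.6,0,0,0.07, 1,2.37,0.02,6.5,0,0,0.07, 1,2.37,0.02,7.3,0,0,0.07, 1,2.37,0.02,8.0,0,0,0.07, 1,2.37,0.02,8.2,0,0,0.07, 1,2.37,0.02,8.2,0,0,0.07, 1,2.37,0.02,8.2,0,0,0.07]'
python3 - <<'E'
from h import *
s,d=snap('wrist','w4.png')
print(s['tool_pos'],s['eef_rot'])
E
```

```text
t: 5.13
tool_pos: [0.5325, 0.1704, 0.017]
eef_rot: [3.139, -0.001, 1.236]
ft_force: [0.2, -0.4, 0.9]
gripper_width: 0.0852
[0.53254701 0.17036756 0.01698012] [ 3.13882231e+00 -9.68987033e-04  1.23615723e+00]
```

View pics/w4.png

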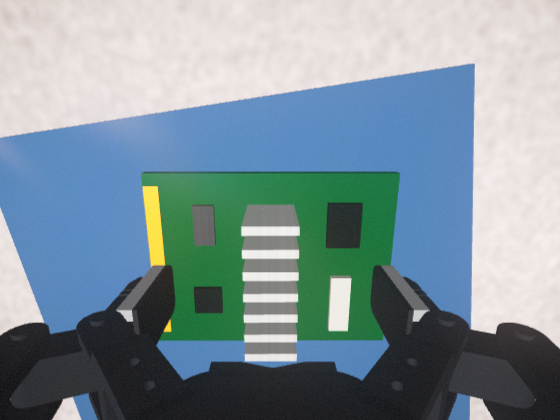

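Aligned: the heat sink at columns 243–299 is centred between the pads (273), and the board looks square to the jaws. I'll close the gripper.

```bash
python3 -m pendant '[-1,0,0,0.05,0,0,0, -1,0,0,0.05,0,0,0, -1,0,0,0.05,0,0,0, -1,0,0,0.05,0,0,0, -1,0,0,0.05,0,0,0, -1,0,0,0.05,0,0,0, -1,0,0,0.05,0,0,0, -1,0,0,0.05,0,0,0, -1,0,0,0.05,0,0,0, -1,0,0,0.05,0,0,0, -1,0,0,0.05,0,0,0, -1,0,0,0.05,0,0,0]' 80
```

```text
t: 6.18
tool_pos: [0.533, 0.1707, 0.0163]
eef_rot: [3.138, -0.002, 1.236]
ft_force: [-0.0, -0.1, 5.6]
gripper_width: 0.0209
```

```bash
python3 -m pendant '[-1,0,0,-0.3,0,0,0, -1,0,0,-0.7,0,0,0, -1,0,0,-1.5,0,0,0, -1,0,0,-2.5,0,0,0, -1,0,0,-3.5,0,0,0, -1,0,0,-4.5,0,0,0, -1,0,0,-5.2,0,0,0, -1,0,0,-5.2,0,0,0, -1,0,0,-5.2,0,0,0]'
python3 - <<'E'
from h import *
s,d=snap('wrist','w5.png')
i=cv2.imread('pics/w5.png')
cv2.imwrite('pics/w5c.png',cv2.resize(i[150:360,130:420],None,fx=2.7,fy=2.7,interpolation=cv2.INTER_CUBIC))
print(s['gripper_width'],s['ft_force'],s['wrist_torque'])
print(d['tool_from_camera'].round(4),d['intrinsics'])
E
```

```text
t: 6.93
tool_pos: [0.5328, 0.1706, 0.1472]
eef_rot: [3.136, -0.002, 1.236]
ft_force: [0.7, 0.1, -1.5]
gripper_width: 0.0203
0.020300214719027803 [ 0.71611519  0.13953111 -1.4974466 ] [ 0.00718466 -0.03550764  0.00742728]
[[-1.900e-03 -9.630e-01 -2.695e-01  6.840e-02]
 [ 1.000e+00 -2.100e-03  5.000e-04 -1.500e-03]
 [-1.000e-03 -2.695e-01  9.630e-01 -1.422e-01]
 [ 0.000e+00  0.000e+00  0.000e+00  1.000e+00]] [[331.09905533   0.         272.36847207]
 [  0.         331.09905533 212.96414059]
 [  0.           0.           1.        ]]
```

View pics/w5c.png

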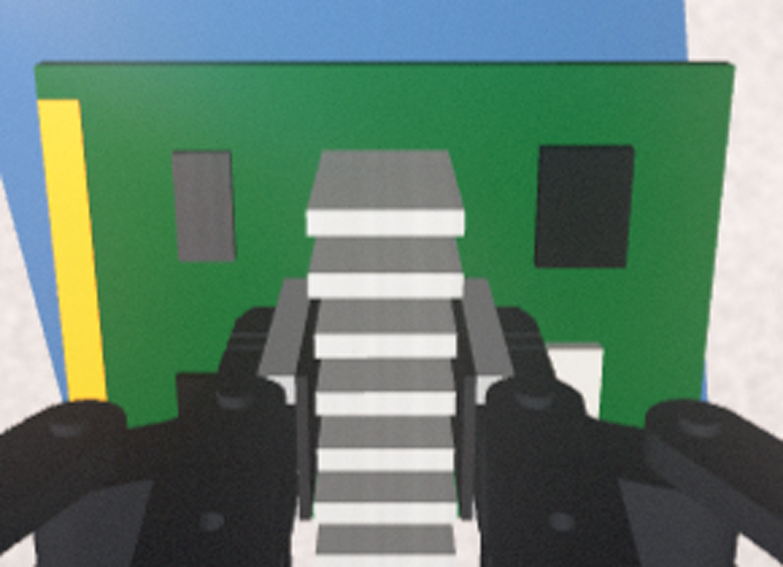

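```bash
python3 - <<'E'
from h import *
s,d=snap('wrist');T=d['tool_from_camera'];K=d['intrinsics']
def tr(u,v,z):
    u=130+(u+.5)/2.7-.5;v=150+(v+.5)/2.7-.5
    q=T[:3,:3]@np.linalg.solve(K,[u,v,1.]);return T[:3,3]+q*(z-T[2,3])/q[2]
for z in (.007,.009,.0095,.011,.013):
    L,Rr=tr(38,69,z),tr(733,67,z); print(z,L.round(4),Rr.round(4),(Rr-L)[1])
for n,p in dict(gl=(66,400),gl0=(38,100),sinkTL=(308,212),sinkTR=(463,212)).items(): print(n,tr(*p,.0093 if 'g' in n else -.024))
E
```

```text
0.007 [ 0.0445 -0.0597  0.007 ] [0.0446 0.057  0.007 ] 0.11669656536732716
0.009 [ 0.0442 -0.0604  0.009 ] [0.0443 0.0578 0.009 ] 0.11826081274434423
0.0095 [ 0.0441 -0.0606  0.0095] [0.0442 0.058  0.0095] 0.1186518745885985
0.011 [ 0.0439 -0.0612  0.011 ] [0.044  0.0586 0.011 ] 0.1198250601213613
0.013 [ 0.0435 -0.062   0.013 ] [0.0436 0.0594 0.013 ] 0.12138930749837837
gl [-0.01898541 -0.06197317  0.0093    ]
gl0 [ 0.0387687  -0.06112363  0.0093    ]
sinkTL [ 0.02937545 -0.01215856 -0.024     ]
sinkTR [ 0.02932709  0.0094014  -0.024     ]
```

```bash
cat >> h.py <<'E'
HO=np.array([0.5565,-0.169,0.]);HY=np.radians(-17.2);GM=np.array([-.0003,0,.0143])
def tgt(xg,zg,deg,yoff=0):
    """tool pose placing gold edge at (xg,yoff,zg) mm in housing frame, tilted deg"""
    Rt=down(HY+np.pi/2,-np.radians(deg))
    g=HO+R.from_euler('z',HY).apply(np.array([xg,yoff,zg])/1e3)
    return g-Rt.apply(GM+[0,-.06,0]),Rt
def gnow(s=None):
    s=s or r.get_state();Rt=R.from_euler('xyz',s['eef_rot'])
    g=np.array(s['tool_pos'])+Rt.apply(GM+[0,-.06,0]); my=Rt.apply([0,1,0])
    q=R.from_euler('z',-HY).apply(g-HO)*1e3
    print('gold in housing mm',q.round(1),'tilt',np.degrees(np.arcsin(my[2])).round(2),'yawerr',np.degrees(np.arctan2(my[1],my[0])-HY).round(2),'F',np.round(s['ft_force'],1),'w',s['gripper_width'].round(4))
E
python3 - <<'E'
from h import *
gnow()
for a in ((-46,80,14),(-46,40,14)):
    p,Rt=tgt(*a);print(p,Rt.apply([0,1,0]));go(p,Rt)
E
```

```text
Traceback (most recent call last):
  File "h.py", line 34, in gnow
    print('gold in housing mm',q.round(1),'tilt',np.degrees(np.arcsin(my[2])).round(2),'yawerr',np.degrees(np.arctan2(my[1],my[0])-HY).round(2),'F',np.round(s['ft_force'],1),'w',s['gripper_width'].round(4))
                                                                                                                                                                                  ^^^^^^^^^^^^^^^^^^^^^^^^
AttributeError: 'float' object has no attribute 'round'
```

```bash
sed -i "s/s\['gripper_width'\].round(4)/round(s['gripper_width'],4)/" h.py
python3 - <<'E'
from h import *
gnow()
for a in ((-46,80,14),(-46,40,14)):
    p,Rt=tgt(*a);print(p,Rt.apply([0,1,0]));go(p,Rt)
E
```

```text
gold in housing mm [-184.1  318.3  130.8] tilt 0.12 yawerr -1.97 F [-0.1 -0.4 -1.9] w 0.0204
[ 0.56495529 -0.1713033   0.10839054] [ 0.92690251 -0.28692426  0.2419219 ]
shift [-12.46    5.743   1.484] turn [-0.2422  0.0041 -0.0342]
[ 0.56495529 -0.1713033   0.06839054] [ 0.92690251 -0.28692426  0.2419219 ]
shift [-12.461   5.739   3.084] turn [-0.2422  0.0041 -0.0342]
```

```bash
python3 -m pendant '[-1,-1,0.45,0.1,-0.02,0,0, -1,-2,0.9,0.2,-0.04,0,0, -1,-3.2,1.5,0.3,-0.06,0,-0.01, -1,-4.4,2,0.4,-0.09,0,-0.01, -1,-5.6,2.6,0.5,-0.12,0,-0.02, -1,-6.8,3.1,0.7,-0.15,0,-0.02, -1,-8,3.7,0.9,-0.18,0,-0.03, -1,-9.2,4.2,1.0,-0.2,0,-0.03, -1,-10.4,4.8,1.2,-0.22,0.002,-0.034, -1,-11.4,5.3,1.4,-0.24,0.004,-0.034, -1,-12.2,5.6,1.5,-0.242,0.004,-0.034, -1,-12.46,5.74,1.5,-0.242,0.004,-0.034, -1,-12.46,5.74,1.5,-0.242,0.004,-0.034, -1,-12.46,5.74,1.5,-0.242,0.004,-0.034, -1,-12.46,5.74,1.5,-0.242,0.004,-0.034]'
python3 - <<'E'
from h import *
gnow()
s,d=snap('wrist','w6.png')
snap('scene','s6.png')
p,Rt=tgt(-46,40,14);go(p,Rt)
i=cv2.imread('pics/s6.png')[150:300,180:340];cv2.imwrite('pics/s6c.png',cv2.resize(i,None,fx=4,fy=4,interpolation=cv2.INTER_CUBIC))
E
```

```text
t: 8.28
tool_pos: [0.5649, -0.169, 0.1076]
eef_rot: [2.898, -0.001, 1.273]
ft_force: [0.2, 0.2, -1.5]
gripper_width: 0.0205
gold in housing mm [-46.7   2.1  79.3] tilt 13.94 yawerr 0.12 F [ 0.2  0.2 -1.5] w 0.0205
shift [-0.086 -0.365  1.542] turn [-0.0004 -0.0013  0.0024]
```

View pics/w6.png

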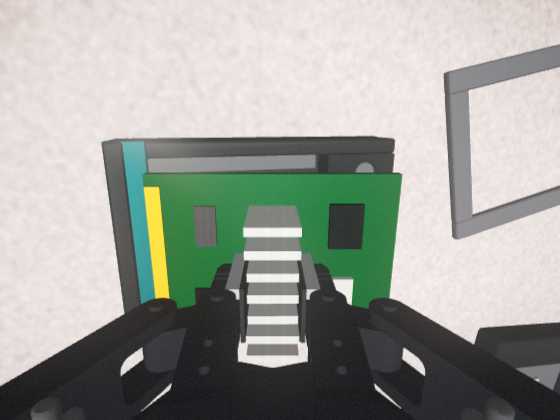

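View pics/s6c.png

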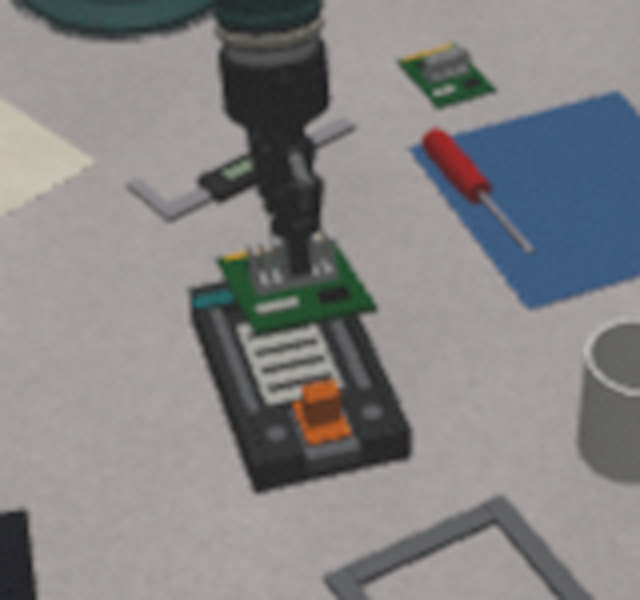

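The module is tilted about 14° above the bay. The gold strip at (150,190) sits just right of the teal lip, whose tip is at (146,142), and yaw is parallel. I'll check the lip position in this frame and then go on.

```bash
python3 - <<'E'
from h import *
s,d=snap('wrist');Rc,tc=w2c(s,d,'wrist')
i=cv2.imread('pics/w6.png')[125:215,90:230];cv2.imwrite('pics/w6c.png',cv2.resize(i,None,fx=5.5,fy=5.5,interpolation=cv2.INTER_CUBIC))
ty=R.from_euler('xyz',s['eef_rot']).apply([0,1,0])
for p,h in (((-50.5,60,36),0),((-62.5,60,36),0),((-62.5,0,36),0),((-50.5,0,36),0),((-50.5,49,36),0)):
    w=HO+R.from_euler('z',HY).apply(np.array(p)/1e3)
    print(p,proj(w,d,Rc,tc+.0013*ty))
E
```

```text
(-50.5, 60, 36) [145.45330714 139.41883727]
(-62.5, 60, 36) [123.40897729 139.68280395]
(-62.5, 0, 36) [134.94739103 237.76972271]
(-50.5, 0, 36) [155.14435716 236.21541806]
(-50.5, 49, 36) [147.34890456 158.35252852]
```

View pics/w6c.png

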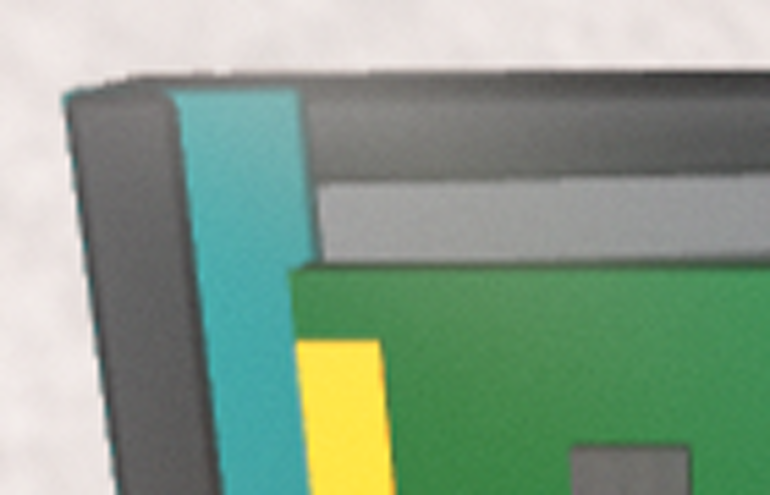

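```bash
sed -i 's/0.5565,-0.169,0/0.5556,-0.1696,0/' h.py; python3 - <<'E'
from h import *
gnow()
for a in ((-46,45,14),(-46,22.5,14)):
    p,Rt=tgt(*a);go(p,Rt)
E
```

```text
gold in housing mm [-45.6   2.5  79.7] tilt 13.99 yawerr 0.13 F [ 0.3 -0.6 -1.7] w 0.0207
shift [-0.107 -0.35   1.344] turn [-0.0002 -0.001   0.0022]
shift [-0.108 -0.567  2.217] turn [-0.0002 -0.001   0.0022]
```

```bash
python3 -m pendant '[-1,-0.06,-0.15,0.5,0,0,0, -1,-0.1,-0.25,1.0,0,0,0.002, -1,-0.108,-0.35,1.34,0,-0.001,0.002, -1,-0.108,-0.42,1.6,0,-0.001,0.002, -1,-0.108,-0.48,1.85,0,-0.001,0.002, -1,-0.108,-0.53,2.05,0,-0.001,0.002, -1,-0.108,-0.56,2.18,0,-0.001,0.002, -1,-0.108,-0.567,2.21,0,-0.001,0.002, -1,-0.108,-0.567,2.21,0,-0.001,0.002, -1,-0.108,-0.567,2.21,0,-0.001,0.002]'
python3 - <<'E'
from h import *
gnow()
s,d=snap('wrist','w7.png')
i=cv2.imread('pics/w7.png')[100:360,90:430];cv2.imwrite('pics/w7c.png',cv2.resize(i,None,fx=2.2,fy=2.2,interpolation=cv2.INTER_CUBIC))
for a in ((-52,22.5,14),(-59,22.5,14)):
    p,Rt=tgt(*a);go(p,Rt)
E
```

```text
t: 9.27
tool_pos: [0.5643, -0.1719, 0.0514]
eef_rot: [2.897, 0.0, 1.271]
ft_force: [-0.3, -0.4, -1.5]
gripper_width: 0.0204
gold in housing mm [-45.7   0.   23. ] tilt 14.03 yawerr 0.02 F [-0.3 -0.4 -1.5] w 0.0204
shift [-0.    -0.249 -0.039] turn [ 0.0005 -0.      0.0001]
shift [-0.    -0.521 -0.107] turn [ 0.0005 -0.      0.0001]
```

View pics/w7c.png

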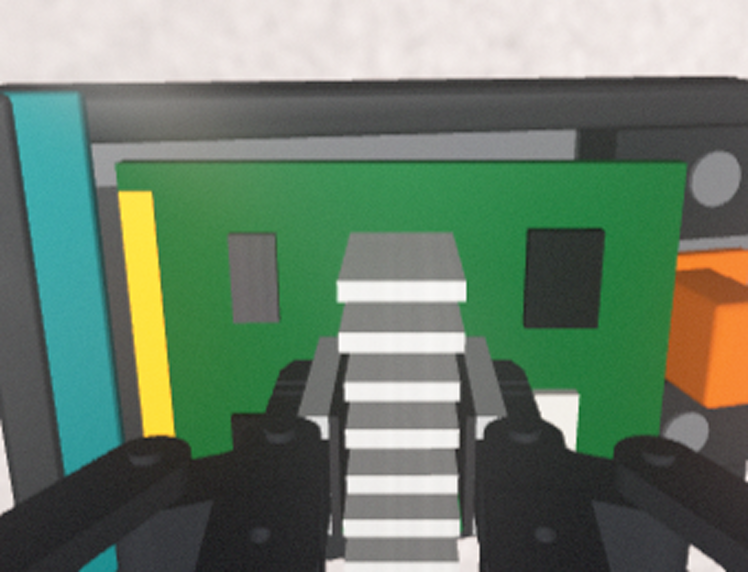

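The gold edge has dropped below lip level with a visible gap to the lip (columns 90–120 in the crop), and the force readings show no contact. I'll slide it under the lip.

```bash
python3 -m pendant '[-1,0,-0.08,-0.02,0,0,0, -1,0,-0.16,-0.03,0,0,0, -1,0,-0.25,-0.04,0,0,0, -1,0,-0.32,-0.06,0,0,0, -1,0,-0.4,-0.08,0,0,0, -1,0,-0.47,-0.1,0,0,0, -1,0,-0.52,-0.107,0,0,0, -1,0,-0.52,-0.107,0,0,0, -1,0,-0.52,-0.107,0,0,0]'
python3 - <<'E'
from h import *
gnow()
s,d=snap('wrist','w8.png')
i=cv2.imread('pics/w8.png')[100:360,90:430];cv2.imwrite('pics/w8c.png',cv2.resize(i,None,fx=2.2,fy=2.2,interpolation=cv2.INTER_CUBIC))
for a in ((-59,22.5,14),(-59.5,22.3,10),(-59.5,22,6),(-59.5,21.5,3),(-59.5,21,0),(-59.5,20,0)):
    p,Rt=tgt(*a);go(p,Rt)
E
```

```text
t: 10.07
tool_pos: [0.5517, -0.168, 0.051]
eef_rot: [2.897, 0.0, 1.271]
ft_force: [0.7, 0.1, -1.4]
gripper_width: 0.0206
gold in housing mm [-58.9   0.   22.5] tilt 14.04 yawerr 0.02 F [ 0.7  0.1 -1.4] w 0.0206
shift [-0.001 -0.006  0.002] turn [ 0.0008 -0.      0.0002]
shift [-0.001  0.006  0.174] turn [ 0.0706 -0.      0.0002]
shift [-0.001  0.025  0.356] turn [ 0.1404 -0.      0.0002]
shift [-0.001  0.029  0.505] turn [ 0.1928 -0.      0.0002]
shift [-0.001  0.026  0.653] turn [ 2.451e-01 -0.000e+00  2.000e-04]
shift [-0.001  0.017  0.692] turn [ 2.451e-01 -0.000e+00  2.000e-04]
```

View pics/w8c.png

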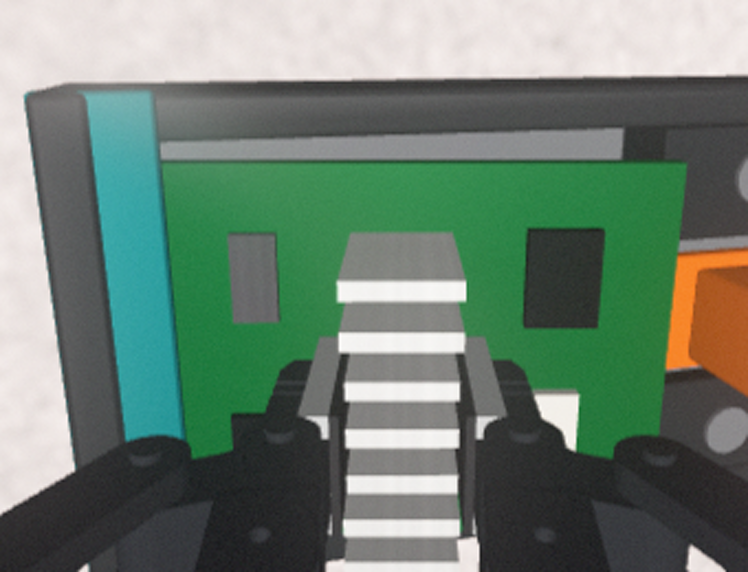

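The gold strip is now completely hidden under the lip and the module is still tilted 14° with no contact force. Next I lower the free edge slowly.

```bash
python3 -m pendant '[-1,0,0,0.06,0.024,0,0, -1,0,0.003,0.12,0.047,0,0, -1,0,0.006,0.174,0.07,0,0, -1,0,0.012,0.235,0.094,0,0, -1,0,0.018,0.295,0.117,0,0, -1,0,0.025,0.356,0.14,0,0, -1,0,0.027,0.43,0.167,0,0, -1,0,0.029,0.505,0.193,0,0, -1,0,0.028,0.555,0.21,0,0, -1,0,0.027,0.605,0.228,0,0, -1,0,0.026,0.653,0.245,0,0, -1,0,0.026,0.653,0.245,0,0, -1,0,0.026,0.653,0.245,0,0]'
python3 - <<'E'
from h import *
gnow()
s,d=snap('wrist','w9.png')
i=cv2.imread('pics/w9.png')[100:360,90:430];cv2.imwrite('pics/w9c.png',cv2.resize(i,None,fx=2.2,fy=2.2,interpolation=cv2.INTER_CUBIC))
for a in ((-59.5,20,0),):
    p,Rt=tgt(*a);go(p,Rt)
E
```

```text
t: 11.2
tool_pos: [0.5562, -0.1694, 0.0351]
eef_rot: [3.142, -0.0, 1.271]
ft_force: [-0.5, -0.4, -2.2]
gripper_width: 0.0205
gold in housing mm [-59.5   0.1  20.8] tilt 0.0 yawerr 0.01 F [-0.5 -0.4 -2.2] w 0.0205
shift [-0.002  0.007  0.035] turn [0.     0.     0.0003]
```

View pics/w9c.png

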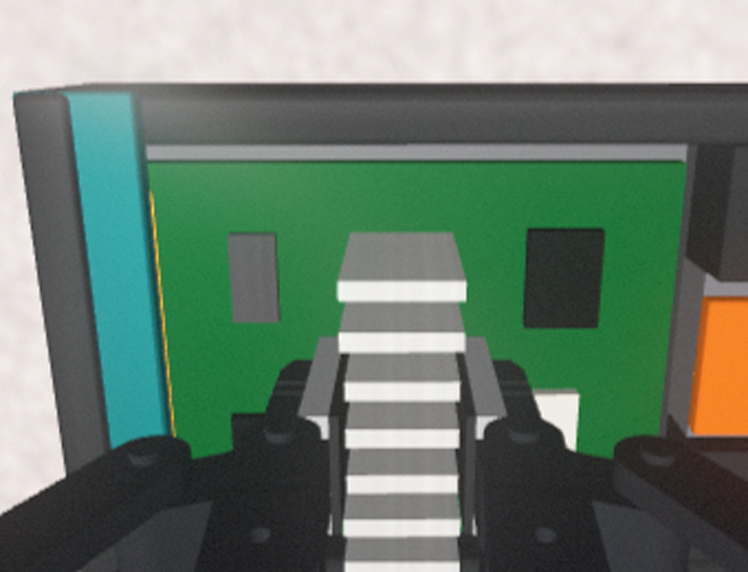

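```bash
python3 -m pendant '[-1,0,0,0.012,0,0,0, -1,0,0,0.024,0,0,0, -1,0,0,0.036,0,0,0, -1,0,0,0.036,0,0,0, -1,0,0,0.036,0,0,0]'; python3 -c "
from h import *
gnow()"
```

```text
t: 11.67
tool_pos: [0.5559, -0.1693, 0.0344]
eef_rot: [3.141, 0.0, 1.271]
ft_force: [-0.3, -0.2, -0.1]
gripper_width: 0.0206
gold in housing mm [-59.8   0.1  20.1] tilt 0.01 yawerr 0.02 F [-0.3 -0.2 -0.1] w 0.0206
```

```bash
python3 -m pendant '[-1,0,0,0.015,0,0,0, -1,0,0,0.03,0,0,0, -1,0,0,0.04,0,0,0, -1,0,0,0.04,0,0,0]'; python3 -c "
from h import *
gnow()"
```

```text
t: 12.0
tool_pos: [0.556, -0.1693, 0.0343]
eef_rot: [3.141, 0.001, 1.271]
ft_force: [-4.2, 0.6, 7.3]
gripper_width: 0.0203
gold in housing mm [-59.7   0.   20. ] tilt 0.01 yawerr 0.02 F [-4.2  0.6  7.3] w 0.0203
```

Seated, with 7 N contact on the seat. I'll open the jaws partway, then retreat upward.

```bash
python3 -m pendant '[-0.3,0,0,0,0,0,0, -0.1,0,0,0,0,0,0, -0.1,0,0,0,0,0,0, -0.1,0,0,0,0,0,0, -0.1,0,0,0,0,0,0, -0.1,0,0,0,0,0,0, -0.1,0,0,-0.3,0,0,0, -0.1,0,0,-0.8,0,0,0, -0.1,0,0,-1.6,0,0,0, -0.1,0,0,-2.6,0,0,0, -0.1,0,0,-3.8,0,0,0, -0.1,0,0,-4.8,0,0,0, -0.1,0,0,-5.2,0,0,0, -0.1,0,0,-5.2,0,0,0, -0.1,0,0,-5.2,0,0,0]'; python3 - <<'E'
from h import *
s,d=snap('wrist','w10.png');Rc,tc=w2c(s,d,'wrist')
i=cv2.imread('pics/w10.png')[60:320,100:500];cv2.imwrite('pics/w10c.png',cv2.resize(i,None,fx=1.95,fy=1.95,interpolation=cv2.INTER_CUBIC))
for l in ['module','gold_edge','lip_tip','latch_knob']:
    for k in r.mark_of(l,'wrist'): print(l,round(k['confidence'],2),(R.from_euler('z',-HY).apply(Rc@np.array(k['position'])+tc-HO)*1e3).round(1))
snap('scene','s10.png')
i=cv2.imread('pics/s10.png')[200:290,200:310];cv2.imwrite('pics/s10c.png',cv2.resize(i,None,fx=6,fy=6,interpolation=cv2.INTER_CUBIC))
E
```

```text
t: 13.25
tool_pos: [0.5558, -0.1694, 0.1647]
eef_rot: [3.14, 0.001, 1.271]
ft_force: [-0.5, 0.9, 0.2]
gripper_width: 0.0382
module 0.94 [-0.8  0.7 17.5]
gold_edge 0.58 [-61.   -0.   20.8]
lip_tip 0.78 [-53.6   4.9  32.4]
latch_knob 0.77 [88.  -4.2 50.1]
```

View pics/w10c.png

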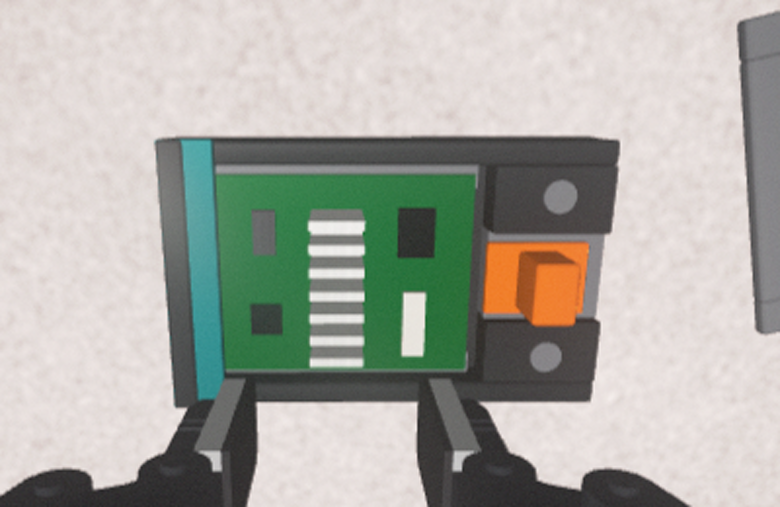

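View pics/s10c.png

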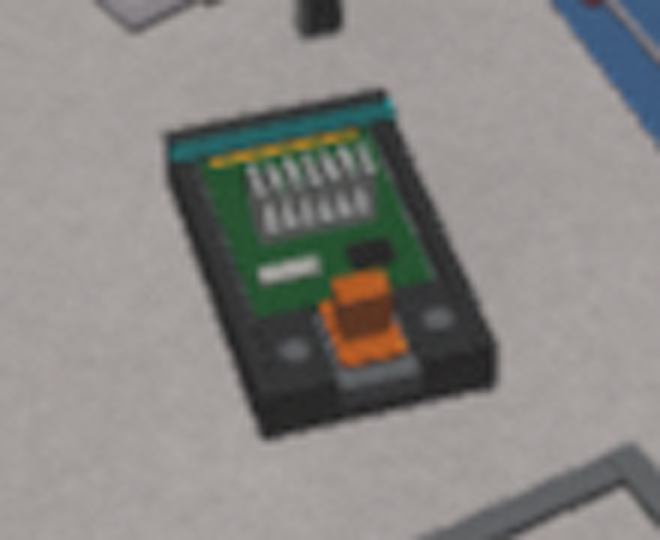

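The module is flat and square in the bay, with its gold edge under the lip. The latch knob is at about x = 88 mm in the housing frame. Next I'll grip the knob along its travel and drive it home.

```bash
python3 - <<'E'
from h import *
for q in ((88,0,125),(88,0,39.5)):
    go(HO+R.from_euler('z',HY).apply(np.array(q)/1e3),down(HY+np.pi/2))
E
```

```text
shift [-0.021  3.542  1.514] turn [-0.0021  0.0004  0.0006]
shift [-0.02   3.549  4.934] turn [-0.0021  0.0004  0.0006]
```

```bash
python3 -m pendant '[0.3,0,1.3,0,0,0,0, 0.3,0,2.6,0.3,0,0,0, 0.3,0,3.54,0.9,0,0,0, 0.3,0,3.54,1.5,0,0,0, 0.3,0,3.54,1.5,0,0,0, 0.3,0,3.54,1.5,0,0,0, 0.3,0,3.54,1.5,0,0,0]'; python3 - <<'E'
from h import *
s,d=snap('wrist','w11.png')
for q in ((88,0,39.5),(68,0,39.5)):
    go(HO+R.from_euler('z',HY).apply(np.array(q)/1e3),down(HY+np.pi/2))
E
```

```text
t: 14.13
tool_pos: [0.6391, -0.1946, 0.1255]
eef_rot: [-3.139, 0.0, 1.272]
ft_force: [-0.3, 0.0, 0.4]
gripper_width: 0.0556
shift [-0.03   0.023  3.466] turn [-0.0017  0.0004  0.0011]
shift [-0.029 -0.777  3.467] turn [-0.0017  0.0004  0.0011]
```

View pics/w11.png

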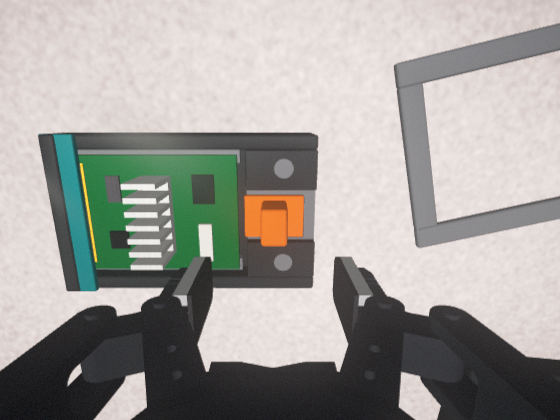

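```bash
python3 -m pendant '[0.3,-0.03,0.02,1,0,0,0, 0.3,-0.03,0.02,2,0,0,0, 0.3,-0.03,0.02,2.8,0,0,0, 0.3,-0.03,0.02,3.3,0,0,0, 0.3,-0.03,0.02,3.45,0,0,0, 0.3,-0.03,0.02,3.45,0,0,0, 0.3,-0.03,0.02,3.45,0,0,0, -1,-0.03,0.02,3.45,0,0,0, -1,-0.03,0.02,3.45,0,0,0, -1,-0.03,0.02,3.45,0,0,0, -1,-0.03,0.02,3.45,0,0,0, -1,-0.03,0.02,3.45,0,0,0, -1,-0.03,0.02,3.45,0,0,0, -1,-0.03,0.02,3.45,0,0,0]' 30; python3 - <<'E'
from h import *
s,d=snap('wrist','w12.png')
for q in ((68,0,39.5),(66.5,0,39.5)):
    go(HO+R.from_euler('z',HY).apply(np.array(q)/1e3),down(HY+np.pi/2))
E
```

```text
t: 15.35
tool_pos: [0.6402, -0.1958, 0.041]
eef_rot: [-3.141, 0.001, 1.272]
ft_force: [-1.5, -0.1, 5.7]
gripper_width: 0.0171
shift [ 0.    -0.822  0.062] turn [-0.0003  0.0007  0.001 ]
shift [ 0.    -0.882  0.062] turn [-0.0003  0.0007  0.001 ]
```

View pics/w12.png

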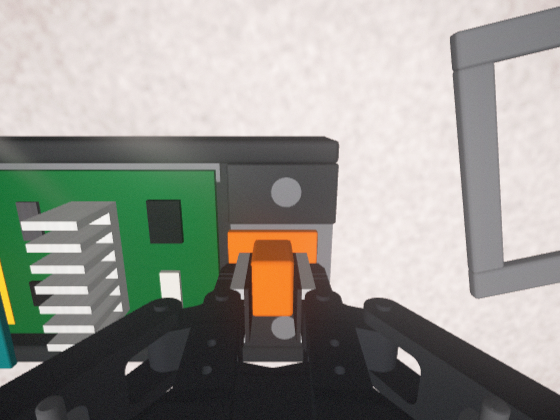

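The knob is between the pads (17 mm opening, centred at column 273). I'll slide it home.

```bash
python3 -m pendant '[-1,0,-0.1,0,0,0,0, -1,0,-0.2,0,0,0,0, -1,0,-0.3,0,0,0,0, -1,0,-0.4,0,0,0,0, -1,0,-0.5,0,0,0,0, -1,0,-0.6,0,0,0,0, -1,0,-0.7,0,0,0,0, -1,0,-0.8,0,0,0,0, -1,0,-0.84,0,0,0,0, -1,0,-0.84,0,0,0,0, -1,0,-0.84,0,0,0,0]'; python3 - <<'E'
from h import *
s,d=snap('wrist','w13.png')
print(R.from_euler('z',-HY).apply(s['tool_pos']-HO)*1e3, R.from_euler('z',-HY).apply(s['ft_force']))
E
```

```text
t: 16.32
tool_pos: [0.6203, -0.1896, 0.0411]
eef_rot: [3.141, 0.001, 1.272]
ft_force: [2.7, -0.8, -1.0]
gripper_width: 0.0174
[6.77718242e+01 3.96921982e-03 4.11208550e+01] [ 2.76520844  0.03466303 -1.02123407]
```

View pics/w13.png

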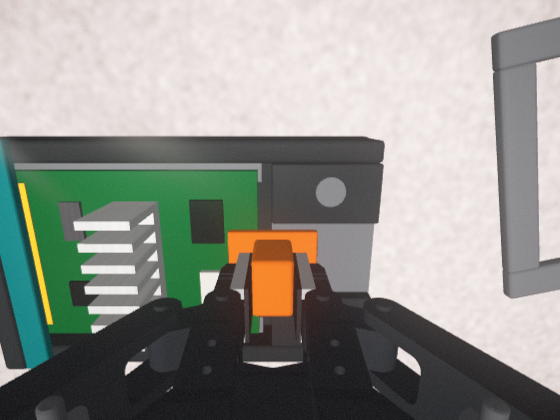

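The latch plate now covers the module's free edge, but the force is only sliding friction (2.8 N). I'll push on until I feel the stop.

```bash
python3 -m pendant '[-1,0,-0.04,0,0,0,0, -1,0,-0.08,0,0,0,0, -1,0,-0.12,0,0,0,0, -1,0,-0.12,0,0,0,0]'; python3 - <<'E'
from h import *
s=r.get_state()
print(R.from_euler('z',-HY).apply(s['tool_pos']-HO)*1e3, R.from_euler('z',-HY).apply(s['ft_force']))
E
```

```text
t: 16.7
tool_pos: [0.6202, -0.1896, 0.0413]
eef_rot: [3.135, -0.0, 1.271]
ft_force: [9.7, -2.4, -7.8]
gripper_width: 0.0172
[ 6.76405175e+01 -3.53850160e-02  4.13055005e+01] [ 9.96407719  0.55993216 -7.81476425]
```

Force rose to 10 N with no more travel, so the latch is at its end stop. I'll release and rise.

```bash
python3 -m pendant '[-0.6,0,0,0,0,0,0, -0.2,0,0,0,0,0,0, -0.2,0,0,0,0,0,0, -0.2,0,0,0,0,0,0, -0.2,0,0,0,0,0,0, -0.2,0,0,0,0,0,0, -0.2,0,0,0,0,0,0, -0.2,0,0,-0.4,0,0,0, -0.2,0,0,-1,0,0,0, -0.2,0,0,-2,0,0,0, -0.2,0,0,-3,0,0,0, -0.2,0,0,-4,0,0,0, -0.2,0,0,-5,0,0,0, -0.2,0,0,-5.6,0,0,0, -0.2,0,0,-5.6,0,0,0, -0.2,0,0,-5.6,0,0,0]'; python3 - <<'E'
from h import *
s,d=snap('wrist','w14.png');Rc,tc=w2c(s,d,'wrist')
print(s['ft_force'],s['gripper_width'])
f=lambda p:(R.from_euler('z',-HY).apply(Rc@np.array(p)+tc-HO)*1e3).round(1)
for n in ('wrist','scene','top'):
  if n!='wrist': s,d=snap(n,n+'14.png');Rc,tc=w2c(s,d,n)
  for l in ['module','gold_edge','latch_knob']:
    for k in r.mark_of(l,n): print(n,l,round(k['confidence'],2),f(k['position']))
for l in ['screwdriver','mug','mouse','phone']:
    for k in r.mark_of(l,'top'): print(l,round(k['confidence'],2),(Rc@np.array(k['position'])+tc).round(3))
i=cv2.imread('pics/scene14.png')[200:290,200:310];cv2.imwrite('pics/s14c.png',cv2.resize(i,None,fx=6,fy=6,interpolation=cv2.INTER_CUBIC))
E
```

```text
t: 18.03
tool_pos: [0.62, -0.1896, 0.1835]
eef_rot: [3.132, -0.0, 1.271]
ft_force: [-0.9, -0.1, -0.1]
gripper_width: 0.0344
[-0.89530636 -0.10602476 -0.14612932] 0.03439908700533652
wrist module 0.56 [-0.5  1.1 19. ]
wrist gold_edge 0.69 [-60.5  -3.   20.7]
wrist latch_knob 0.92 [64.8  0.1 49.4]
scene module 0.81 [-1. -6. 19.]
scene module 0.77 [-325.2  243.3    0.9]
scene gold_edge 0.89 [-63.4  -0.4  14.7]
scene gold_edge 0.59 [-196.7  467.4   -6.6]
scene gold_edge 0.58 [-367.3  235.9   -1.5]
scene latch_knob 0.58 [65.6 -2.7 40.4]
top module 0.72 [-1.683e+02  4.939e+02 -2.000e-01]
top module 0.66 [-329.1  245.7   -1.4]
top module 0.58 [-0.3  1.  19.7]
top module 0.56 [-0.4 -0.5 17.3]
top gold_edge 0.97 [-200.7  470.8   -2.1]
top gold_edge 0.97 [-367.   233.1    1.9]
top gold_edge 0.9 [-67.   -0.5  16.8]
top latch_knob 0.65 [64.9 -4.1 45.6]
screwdriver 0.83 [0.48  0.066 0.003]
mug 0.78 [ 0.763 -0.005 -0.001]
mouse 0.59 [ 0.622  0.461 -0.001]
phone 0.68 [ 0.63  -0.467 -0.002]
```

View pics/w14.png

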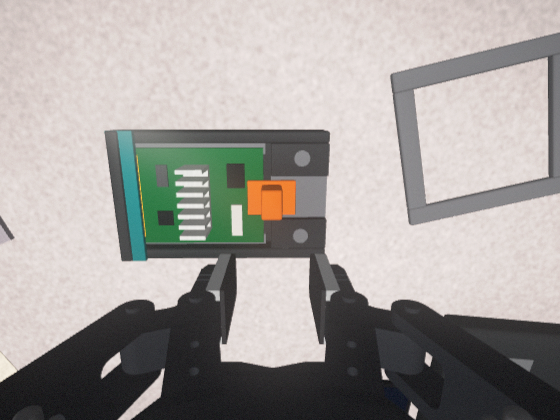

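View pics/s14c.png

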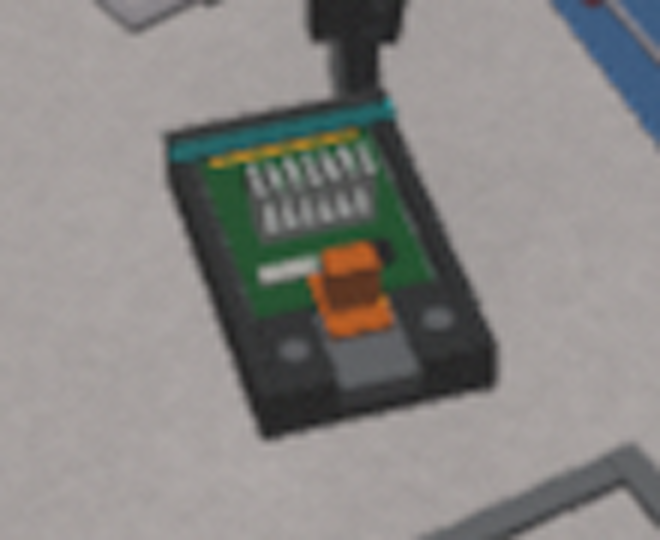

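The module is flat in the bay with its gold edge under the lip. The latch plate lies over its free edge (px 248–266), the gripper is clear, and the bystanders are where they started.

```bash
python3 -c "
from rig import r
print(r.close_job())"
```

```text
the job is handed in; nothing more can be done
None
```

The module is seated in the bay with its gold edge under the lip, and the latch is home over its free edge. I handed the job in at about 18 s; it reports no verdict.

**What I did:** I gripped the module by its heat sink and tilted it 14°. I hooked the gold edge about 8 mm under the teal lip (x ≈ -59 mm). Then I lowered the other edge in small steps until it rested on the seat with about 7 N of contact. I gripped the latch knob, slid it about 20 mm to its end stop (force rose to about 10 N with no further travel), let go and rose clear.

**Last checks:**
- **Module:** it lies flat and square in the pictures, with its origin about 1 mm from the bay's centre and 19–20 mm high against the seat's 20 mm.
- **Gold edge:** the wrist camera puts it at x ≈ -60.5 mm.
- **Latch:** the knob stopped at x ≈ 67.6 mm by the arm's own position, against 68 mm for fully home.
- **Bystanders:** screwdriver, mug, mouse and phone are within about 3 mm of their first readings.
- **Gripper:** it was clear of everything, with the wrist force near zero.

**Disagreements:** some network readings were a few mm off.
- The top and scene cameras put the gold edge at x = -63 to -67 mm, past the bay wall, and 15–17 mm high.
- One scene reading put the module 6 mm off in y.
- The knob was reported at x ≈ 65 mm.

I took these as detector error, since the pictures and the arm's readings agreed with each other.

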